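Seat the ballast disc in the lamp base and close the turn-button

TASK

A turned lamp base lies underside up on the bench with its loose steel ballast disc beside the round pocket in its middle. With the fingertips, gently nudge the disc across the wood until it drops into the pocket and lies flat on its floor, then push the brass turn-button round until it stops against its pin, over the disc. Only push: never pinch or lift the disc, and leave the little wooden knob on the base and everything else on the bench where it stands.

Things in the scene. Friction and masses are not known exactly. Their poses are not given: they have to be found in the camera images.
- base: round light-wood lamp base, fixed to the bench on a rubber mat, 220 mm across; origin centre of its underside on the bench, z up. Its flat top is 34 mm above the bench. In its middle is a round pocket 55 mm wide and 12 mm deep with a brown floor (floor 22 mm above the bench). A steel stop pin (6 mm wide, 11 mm tall) stands on the top at x -10.5 mm, y 36 mm in this frame. The turn-button pivots at x 0, y 58 mm. The disc starts on the -y side of the pocket.
- pocket (a point): centre of the pocket's floor, 22 mm above the bench; axes as the base's
- weight: loose grey steel ballast disc, 50 mm across, 10 mm thick, about 0.15 kg, lying flat on the base's top at the start; origin centre of its underside. In the pocket its top lies 2 mm below the base's top and it has 2.5 mm play all round.
- button (a joint): turn-button angle in rad, about a vertical pivot with light friction (it stays where left). At 0 the bar points from its pivot along the base's +x, clear of the pocket; it grows clockwise seen from above; at 1.57 the bar meets the stop pin, points along the base's -y and lies over the disc. Range -0.45 to 1.57.
- button_pivot (a point): on the turn-button's pivot axis, at mid height of the bar (7.5 mm above the base's top)
- button_end (a point): on the bar's centre line 45 mm from the pivot, mid height. Brass bar 14 mm wide with a round end reaching 52 mm from the pivot and a round hub 20 mm wide; it occupies 2.5 to 12.5 mm above the base's top, so it passes over a seated disc but hits one that is not.
- finial: small dark turned wooden knob, 26 mm across, 34 mm tall, standing on the lamp base; origin centre of its underside; to be left alone
- candlestick: turned wooden candlestick, 64 mm foot, 90 mm tall, upright on the bench; origin centre of its underside; to be left alone
- mallet: wooden mallet lying on the bench; origin under its middle; to be left alone
- gouge: turning gouge with a wooden handle lying on the bench; origin under its middle; to be left alone
- wax_tin: round wax tin, 72 mm across, 42 mm tall; origin centre of its underside; to be left alone
- cup: turned wooden cup, 72 mm across, 60 mm tall; origin centre of its underside; to be left alone
- sand_block: cork sanding block 100 x 60 x 30 mm; origin centre of its underside; to be left alone
Not all that is in view belongs to the job. Several things have the shape of the weight; the one meant has the colours described above.

How it is judged (in metres and radians):
On the way, in this order (a step that is already met when the one before it is completed fails the run):
1. the disc lies in the pocket while the turn-button is still open (z of weight in the frame of pocket below 0.0045 m and horizontal distance between weight and pocket below 0.0045 m and angle between weight's own z axis and vertical below 0.08 rad and value of joint button below 0.7 rad), for 0.2 s.
2. the turn-button is closed over the disc (z of weight in the frame of pocket below 0.0045 m and horizontal distance between weight and pocket below 0.0045 m and angle between weight's own z axis and vertical below 0.08 rad and value of joint button above 1.4 rad), for 0.2 s.
At the end, for the whole second after the job is handed in: the disc lies flat on the pocket's floor (underside within 4.5 mm of it, within 4.5 mm of the centre, tilt under 0.08 rad) and at rest, and the turn-button is closed over it (joint above 1.4 rad) (all of step 2 and linear speed of weight below 0.01 m/s); the robot touches nothing.
It fails at once if the disc is lifted more than 12 mm above the base's top (z of weight in the frame of pocket above 0.024 m).
It fails at once if the disc is pinched or pushed harder than 25 N (contact force between the fingers and weight above 25 N).
It fails at once if a bystander is moved by more than 15 mm (distance of any of finial, candlestick, mallet, gouge, wax_tin, cup, sand_block from where it was at the start of the episode above 0.015 m).
It fails at once if the little wooden knob is tipped over (angle between finial's own z axis and vertical above 0.5 rad).
It also fails if it takes over 48 s, if anything falls off the work surface, if the arm or the gripper's body presses on something with over 40 N, if the wrist force passes 120 N, or if a joint passes its speed limit or range.

ROBOT

A 6-joint arm with a two-finger parallel gripper is mounted at the origin on the work surface. World frame = base frame: x ahead of the robot, y to its left, z up, the work surface at z = 0. Lengths are in mm, angles in rad, forces in N, time in s.
With the tool pointing down it reaches from about 350 to 775 mm from the base axis. Payload 7.3 kg.
Tool frame: the origin (TCP) lies between the finger pads; the fingertips stand 8 mm ahead of it and the grasp point (between the pads) lies 11 mm behind it; y points along the fingers, z is the direction in which the jaws open and shut, and the axes are right-handed (so a half turn about y gives the same grasp; the last joint's range is limited). The gripper opens to 92 mm and grips with 3 to 60 N. Pads are 19 mm wide; open, the fingers measure 130 mm over their backs; the gripper's body (75 mm by 190 mm) begins 47 mm behind the grasp point.
Start: joints at [-1.374, 0.342, 1.524, -0, 1.275, -0.146], TCP at [176.489, -494.465, 234.741] pointing down, gripper open.
Joint ranges: [-2.53, 2.53], [-0.77, 2.02], [0.04, 2.7], [-1, 4.14], [0.28, 2.66], [-3.11, 3.11]. Speed limits (rad/s): [2.57, 2.57, 3.14, 3.14, 3.14, 3.14].

INTERFACE

Orientations are given as [roll, pitch, yaw] about the fixed x, y, z axes, in that order (R = Rz(yaw) Ry(pitch) Rx(roll)).
In Python, from plant import bot, vision, job gives the robot as it stands. The module is installed in compiled form; this text tells all that it offers.
- The arm moves only by the tool arm_command, never from a script. Its argument "deltas" is a list of rows, each a list of 4 numbers: the shift along the tool's x, y, z in m, then the turn about the tool's y in degrees. In form: [[x, y, z, twist], ...]. A call has 1 to 5 rows; each row shifts and turns the commanded pose from where the row before left it, along the tool's axes as they then stand; what a row does not reach is not made up. A row lasts 1/10 s, in which the tool goes at most 50 mm and 8.59 degrees, less where a joint would pass 70% of its speed; a pose out of reach is approached as far as the arm can. A call is refused whole if a number of a shift passes 0.05 or a number of a turn 8.59, either way. A call with a gripper value outside its range is refused whole. "claw" is the closure in counts, from 0 (fully open) to 255 (shut), set as the call begins (left out, the last holds). The fingers move at their own pace and stop on an object; the grip force is fixed at half the most. Time passes only in rows, so rows that do not move let the fingers close. It gives the time, the measured TCP pose, the force and the opening at its end, in the units of the state.
- bot.get_obs(): the state, without advancing time (a new reading comes with each control period).
- vision.capture(name): name is "side" or "top"; returns a dict with "img" (384x512x3 uint8, red, green, blue), "camera_matrix" (3x3 intrinsics, pixels), "world_to_cam" (4x4, takes a point from world to camera coordinates). Camera axes: x right, y down, z forward; pixel columns grow to the right and rows downward; lengths in mm; the calibration is good to about 2 mm. A picture is of the moment at which its call begins. There is no depth.
- job.close_job(): hands the job in, once; it reports no verdict.
Trained networks look in a picture, given as the dict that the camera call returned (one of the last four; its "shot" number tells which), for a name from the list of things; names that differ only in an ending like _2 or _b are one class to them, and where a whole thing is asked for, a point or a joint stands for the part that bears it (a point fixed in the world has none). Each returns a list of dicts, best first, with "confidence" (0 to 1); they miss things now and then, are a little off and sometimes report something else, mostly with a low value. They report only what shows in the picture. A call takes as long as a camera call. They do not tell look-alikes from the thing itself.
- vision.find_in(picture, name): "xyz" ([x, y, z] in mm, in the coordinates of the camera as it stood for that picture, good to about 4 mm: the middle of the surface that is visible of it).
- vision.regions_of(picture, name): "mask" (384x512 bool, what is visible of it).
The state is a dict: "time": time; "joint_positions": joint angles; "dq": joint speeds; "tau": joint torques, N m; "tool_pos": TCP position; "tcp_rot": TCP orientation; "contact_force": force on the tool from outside, world axes, zero at the start; "moment": the same for the moment, N m; "grip_width": finger opening in mm.
Only numpy, scipy, OpenCV 4.12 (cv2) and the standard library are available. Lean on these libraries where they do the work, as an engineer would, in place of code of your own. Each camera call takes 0.05 s, during which the arm holds its last target. There are 200 camera calls.

## Working session

There is one attempt and no reset: what is moved stays moved. The work goes in short steps, Python scripts to look and compute and a tool call to move; the robot and the scene stay as the last step left them, time stands still between calls to the robot, and variables do not carry over. Pictures are saved under pics/ and viewed, about 8 in all and at most 12, crops included, and the job is handed in when it is done.

Besides the shell and the picture viewer there is one more tool, called as name(argument=value, ...) on one line, values as JSON. arm_command: Moves the arm, as the interface text tells. Its arguments: {"type":"object","properties":{"deltas":{"type":"array","items":{"type":"array","items":{"type":"number"}}},"claw":{"type":"number"}},"required":["deltas"]}

```bash
mkdir -p pics; cat > h.py <<'E'
import numpy as np, cv2
from plant import bot, vision, job
def toworld(p,c):
    T=np.linalg.inv(np.array(c["world_to_cam"])); return (T@np.append(p,1))[:3]
def proj(P,c):
    q=np.array(c["world_to_cam"])@np.append(P,1); q=np.array(c["camera_matrix"])@q[:3]; return q[:2]/q[2]
def ray(uv,z,c):
    T=np.linalg.inv(np.array(c["world_to_cam"])); d=T[:3,:3]@np.linalg.inv(c["camera_matrix"])@np.array([uv[0],uv[1],1.]); o=T[:3,3]
    return o+d*(z-o[2])/d[2]
def save(c,n): cv2.imwrite(f"pics/{n}.png",c["img"][:,:,::-1])
E
python3 - <<'E'
from h import *
np.set_printoptions(precision=1,suppress=True)
o=bot.get_obs(); print(o)
for n in ("top","side"):
    c=vision.capture(n); save(c,n+"0")
    for k in ("base","weight","button","finial"):
        for d in vision.find_in(c,k)[:4]:
            w=toworld(d["xyz"],c); print(n,k,round(d["confidence"],2),w,proj(w,c))
    if n=="top": print(c["world_to_cam"])
a=[cv2.imread(f"pics/{n}0.png") for n in ("top","side")]
E
```

```text
{'time': 0.0, 'joint_positions': array([-1.4,  0.3,  1.5, -0. ,  1.3, -0.1]), 'dq': array([-0., -0., -0., -0.,  0.,  0.]), 'tau': array([ -0. , -43.1, -24.4,   0.1,   0.1,  -0. ]), 'tool_pos': array([ 176.4, -494. ,  234.1]), 'tcp_rot': array([-1.6,  0. , -2.8]), 'contact_force': array([0.3, 0.1, 0.5]), 'moment': array([ 0., -0.,  0.]), 'grip_width': 91.70990330152347}
top base 0.79 [553.  -79.3  32.4] [298.6 179.2]
top weight 0.82 [582.8 -27.5  44.9] [280.  166.9]
top weight 0.76 [624.2 147.2   7.9] [216.8 152.6]
top weight 0.61 [455.  125.5  11.3] [222.2 213.5]
top weight 0.58 [525.2 183.    9.5] [202.3 187.4]
top button 0.65 [ 526.6 -125.4   45.7] [316.1 188.7]
top finial 0.53 [ 616.8 -143.9   65.4] [324.6 154.3]
[[   0.    -1.     0.     2.6]
 [  -1.    -0.    -0.1  501.5]
 [   0.1   -0.    -1.  1148.2]
 [   0.     0.     0.     1. ]]
side base 0.69 [546.8 -92.1  36.8] [286.8 222.2]
side weight 0.44 [587.9 -31.   41.6] [289.6 204.1]
side weight 0.41 [624.1 145.5  10.1] [275.2 173.5]
side button 0.51 [ 526.5 -125.6   44.8] [286.  230.1]
```

View pics/top0.png

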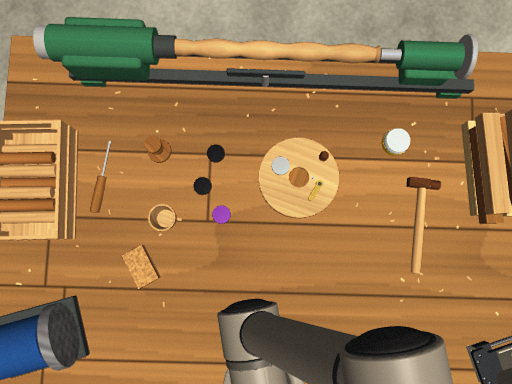

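View pics/side0.png

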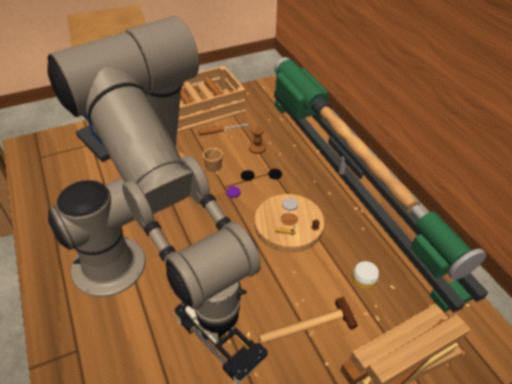

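The top view shows the grey disc at (280,166) and the pocket at (299,177). The brass button is at about (315,189), the pin near it and the knob at (324,156). Next I'll measure these precisely from an enlarged crop.

```bash
python3 - <<'E'
from h import *
np.set_printoptions(precision=1,suppress=True)
c=vision.capture("top"); 
for k,z in (("base",34),("weight",44),("button",46.5),("finial",50)):
    for d in vision.regions_of(c,k)[:4]:
        m=d["mask"].astype(np.uint8); v,u=np.nonzero(m)
        print(k,round(d["confidence"],2),m.sum(),u.min(),u.max(),v.min(),v.max(),u.mean(),v.mean(),ray((u.mean(),v.mean()),z,c))
        if k=="base":
            cn=max(cv2.findContours(m,0,2)[0],key=len); e=cv2.fitEllipse(cv2.convexHull(cn)); print("ell",e, ray(e[0],30,c))
hsv=cv2.cvtColor(c["img"],cv2.COLOR_RGB2HSV)
crop=c["img"][130:225,250:350,::-1]; cv2.imwrite("pics/crop0.png",cv2.resize(crop,None,fx=6,fy=6,interpolation=cv2.INTER_CUBIC))
E
```

```text
base 0.93 4748 259 338 138 217 298.9399747262005 178.60320134793596 [554.3 -80.1  34. ]
ell ((298.26092529296875, 177.5934600830078), (80.23749542236328, 80.67030334472656), 78.2234878540039) [557.6 -78.6  30. ]
base 0.42 121 308 322 181 200 315.0495867768595 190.08264462809916 [ 524.3 -124.3   34. ]
ell ((314.96148681640625, 190.2362060546875), (8.028727531433105, 22.943174362182617), 33.7744026184082) [ 524.4 -124.6   30. ]
weight 0.65 258 272 289 157 174 280.3488372093023 165.36046511627907 [587.2 -28.3  44. ]
weight 0.63 243 207 224 145 162 215.37037037037038 153.40329218106996 [614.2 147.5  44. ]
weight 0.56 255 194 211 177 194 202.34117647058824 185.53725490196078 [525.9 178.7  44. ]
weight 0.53 266 213 230 206 223 221.26315789473685 214.5 [450.  125.2  44. ]
```

View pics/crop0.png

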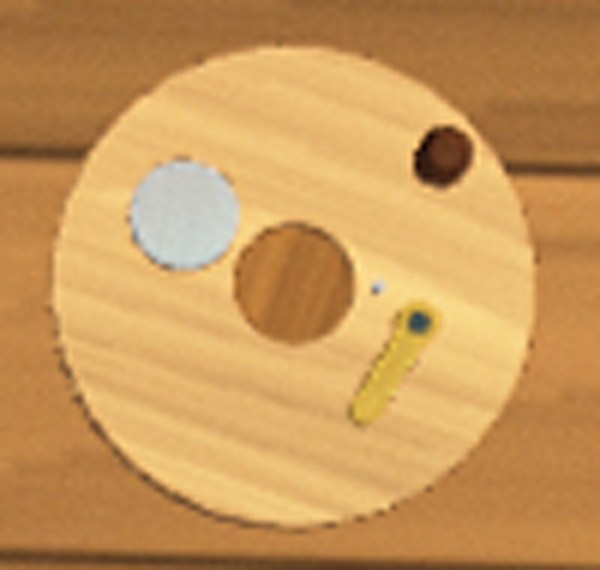

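The crop shows the disc at crop pixel (185,213), the pocket at (294,283), the pin at (377,288) and the pivot at (419,321). The button tip is at (365,412) and the knob at (443,156). I'll convert these to world coordinates.

```bash
python3 - <<'E'
from h import *
np.set_printoptions(precision=1,suppress=True)
c=vision.capture("top"); f=lambda u,v,z: ray((u/6+250-.4,v/6+130-.4),z,c)
P={k:f(*a) for k,a in dict(disc=(185,213,44),pocket=(294,283,30),pin=(377,288,45),piv=(419,321,47),tip=(358,421,46.5),finial=(446,150,66),base=(294,285,32)).items()}
for k in P: print(k,P[k])
o=bot.get_obs(); print(o["tool_pos"],o["tcp_rot"])
y=P["piv"]-P["pocket"];ex=np.array([y[1],-y[0]])/np.hypot(*y[:2]);ey=y[:2]/np.hypot(*y[:2])
for k in P: d=(P[k]-P["pocket"])[:2]; print(k,"in base",d@ex,d@ey)
d=(P["pocket"]-P["disc"])[:2]; a=np.arctan2(d[1],d[0]); print("push",np.hypot(*d),np.degrees(a),"yaw now",np.degrees(o["tcp_rot"][2]))
u=d/np.hypot(*d); print("start tcp (front 45 behind centre + 9.5)",P["disc"][:2]-u*60,u)
E
```

```text
disc [587.9 -28.6  44. ]
pocket [559.9 -79.5  30. ]
pin [ 556.4 -115.3   45. ]
piv [ 541.8 -134.    47. ]
tip [ 496.2 -107.6   46.5]
finial [ 615.7 -142.1   66. ]
base [558.7 -79.3  32. ]
[ 176.5 -494.4  234.7] [-1.6 -0.  -2.8]
disc in base -10.558658689676 -57.141610716513846
pocket in base 0.0 0.0
pin in base -7.96311246546646 35.045843155473634
piv in base -1.590101980710426e-15 57.43960870502803
tip in base 51.59871661928529 46.71584800121698
finial in base -72.67184100284373 41.857749929694734
base in base 1.2217679052502637 0.2219871017902202
push 58.108940350024284 -118.78979718879836 yaw now -160.35863339480116
start tcp (front 45 behind centre + 9.5) [616.8  24. ] [-0.5 -0.9]
```

arm_command(deltas=[[-0.042,0,-0.0243,0],[-0.042,0,-0.0243,0],[-0.042,0,-0.0243,0],[-0.042,0,-0.0243,0],[-0.042,0,-0.0243,0]], claw=172)

```text
time: 1.3
tool_pos: [334.3, -307.9, 234.9]
tcp_rot: [-1.57, 0.0, -2.799]
contact_force: [0.9, -0.2, -0.5]
grip_width: 56.2
```

arm_command(deltas=[[-0.042,0,-0.0243,0],[-0.042,0,-0.0243,0],[-0.042,0,-0.0243,0],[-0.042,0,-0.0243,0],[-0.042,0,-0.0243,0]])

```text
time: 1.8
tool_pos: [491.5, -122.7, 235.0]
tcp_rot: [-1.57, 0.0, -2.799]
contact_force: [0.5, -0.9, -1.1]
grip_width: 30.4
```

arm_command(deltas=[[-0.042,0,-0.0243,0],[-0.042,0,-0.0243,0],[-0.042,0,-0.0243,0],[-0.042,0,-0.0243,0]])

```text
time: 2.2
tool_pos: [617.0, 25.4, 234.7]
tcp_rot: [-1.57, 0.0, -2.799]
contact_force: [1.1, -1.5, 0.4]
grip_width: 29.9
```

arm_command(deltas=[[0,0,0,-8.3],[0,0,0,-8.3],[0,0,0,-8.3],[0,0,0,-8.3],[0,0,0,-8.3]])

```text
time: 2.7
tool_pos: [615.9, 23.7, 234.5]
tcp_rot: [-1.571, -0.0, -2.068]
contact_force: [-0.6, 0.5, -0.5]
grip_width: 29.8
```

arm_command(deltas=[[0,0.04,0,0],[0,0.04,0,0],[0,0.04,0,0],[0,0.035,0,0],[0,0.02,0,0]])

```text
time: 3.2
tool_pos: [614.3, 23.7, 56.4]
tcp_rot: [-1.575, -0.002, -2.075]
contact_force: [0.2, -0.5, 0.5]
grip_width: 29.7
```

arm_command(deltas=[[0,0.0125,0,0],[0,0,0,0]])

```text
time: 3.4
tool_pos: [615.1, 23.6, 45.6]
tcp_rot: [-1.574, -0.001, -2.074]
contact_force: [-0.6, -0.3, -0.3]
grip_width: 30.1
```

```bash
python3 - <<'E'
from h import *
a=vision.capture("top"); b=vision.capture("side")
im=np.hstack([cv2.resize(a["img"][115:225,245:355],(396,396)),cv2.resize(b["img"][160:270,230:340],(396,396))])
cv2.imwrite("pics/p1.png",im[:,:,::-1]); print(bot.get_obs()["tool_pos"])
E
```

```text
[616.64887527  23.50203069  48.11911328]
```

View pics/p1.png

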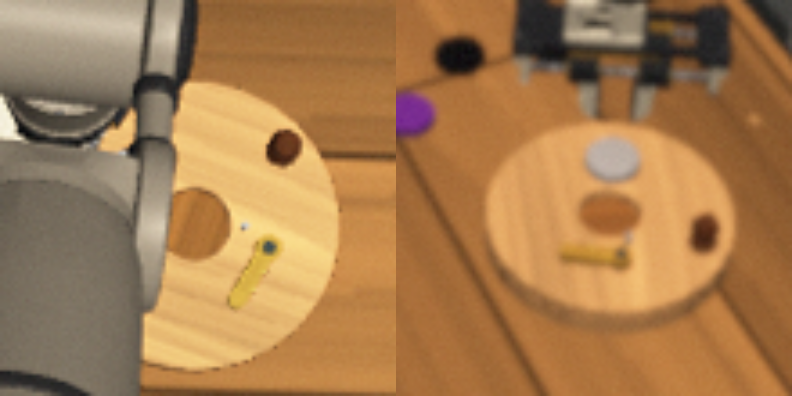

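arm_command(deltas=[[0.006,0.0025,0,0],[0.007,0,0,0],[0.006,0,0,0],[0.004,0,0,0],[0.003,0,0,0]])

```text
time: 4.0
tool_pos: [603.3, 0.2, 45.0]
tcp_rot: [-1.57, 0.0, -2.075]
contact_force: [0.2, -0.9, 0.5]
grip_width: 29.7
```

arm_command(deltas=[[0.003,0,0,0],[0.003,0,0,0],[0.003,0,0,0],[0.003,0,0,0],[0.003,0,0,0]])

```text
time: 4.5
tool_pos: [596.2, -12.4, 44.8]
tcp_rot: [-1.571, 0.0, -2.074]
contact_force: [0.1, 1.8, 1.2]
grip_width: 29.7
```

arm_command(deltas=[[0.003,0,0,0],[0.003,0,0,0],[0.003,0,0,0],[0.002,0,0,0],[0,0,0,0]])

```text
time: 5.0
tool_pos: [590.7, -22.3, 44.7]
tcp_rot: [-1.571, -0.0, -2.075]
contact_force: [0.1, 0.2, 1.0]
grip_width: 29.9
```

```bash
cat > look.py <<'E'
import sys
from h import *
b=vision.capture("side"); r=b["img"][180:260,245:335]
cv2.imwrite(f"pics/{sys.argv[1]}.png",cv2.resize(r,None,fx=8,fy=7.5,interpolation=cv2.INTER_CUBIC)[:,:,::-1])
print(bot.get_obs()["tool_pos"],bot.get_obs()["contact_force"])
for d in vision.find_in(b,"weight")[:3]: print(d["confidence"],toworld(d["xyz"],b))
for d in vision.regions_of(b,"weight")[:4]:
    v,u=np.nonzero(d["mask"]); print(len(u),u.mean(),v.mean(),ray((u.mean(),v.mean()),42,b))
E
python3 look.py p2
```

```text
[590.6752524  -22.25512203  44.66596231] [0.06171576 0.15449768 0.07475153]
0.68 [533.25413824 179.79370599   8.02217052]
0.61 [574.63188183 -47.99447756  44.02863897]
96 247.5 175.0 [517.9008924 147.4848565  42.       ]
2802 288.0182012847966 224.68665239114918 [ 543.25544942 -106.62016186   42.        ]
189 289.7566137566138 209.0793650793651 [578.15544262 -50.89011801  42.        ]
152 209.9934210526316 129.95394736842104 [487.0560043  430.89286826  42.        ]
```

View pics/p2.png

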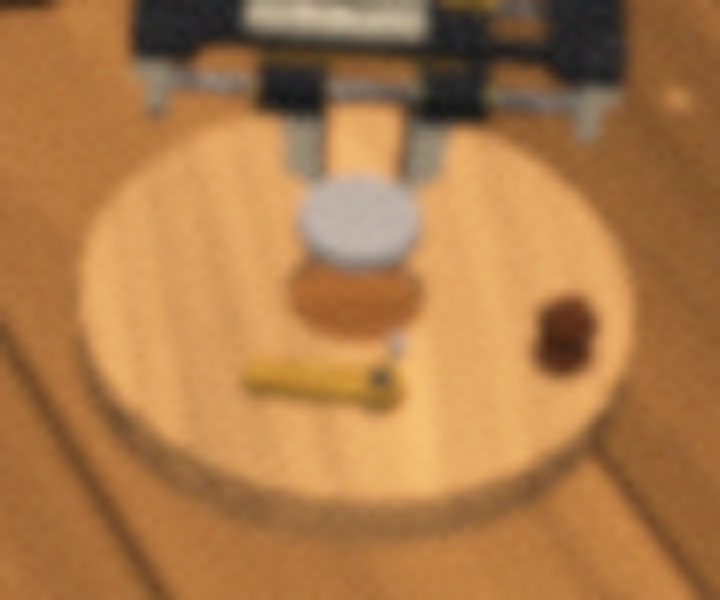

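The disc is cradled at (360,220) and in line with the pocket at (355,295), with the knob and button clear. I'll keep pushing.

arm_command(deltas=[[0.003,0,0,0],[0.003,0,0,0],[0.003,0,0,0],[0.003,0,0,0],[0.003,0,0,0]])

```text
time: 5.65
tool_pos: [583.5, -35.4, 44.7]
tcp_rot: [-1.571, -0.0, -2.075]
contact_force: [1.1, 1.6, 1.1]
grip_width: 29.9
```

arm_command(deltas=[[0.003,0,0,0],[0.003,0,0,0],[0.003,0,0,0],[0.002,0,0,0],[0.002,0,0,0]])

```text
time: 6.15
tool_pos: [577.4, -46.6, 44.9]
tcp_rot: [-1.57, 0.0, -2.075]
contact_force: [1.2, 1.0, 2.9]
grip_width: 29.8
```

arm_command(deltas=[[0.002,0,0,0],[0.002,0,0,0],[0.001,0,0,0],[0,0,0,0]])

```text
time: 6.55
tool_pos: [574.6, -51.1, 44.5]
tcp_rot: [-1.571, -0.0, -2.075]
contact_force: [0.6, -0.2, 0.4]
grip_width: 29.7
```

```bash
python3 look.py p3
```

```text
[574.72612517 -51.01625538  44.57529175] [ 0.82762278 -0.39071268 -0.97162582]
0.64 [451.04245119 122.20922554   8.78119818]
0.53 [557.33803313 -78.74684384  37.23638118]
0.47 [529.43219389 181.31186247   8.90983163]
200 288.575 217.875 [557.64004551 -82.46716941  42.        ]
155 233.4258064516129 191.23870967741937 [443.98901388  95.07938233  42.        ]
62 271.7741935483871 173.03225806451613 [598.39528106 122.84792494  42.        ]
108 285.8888888888889 230.38888888888889 [ 526.84207782 -124.28901793   42.        ]
```

View pics/p3.png

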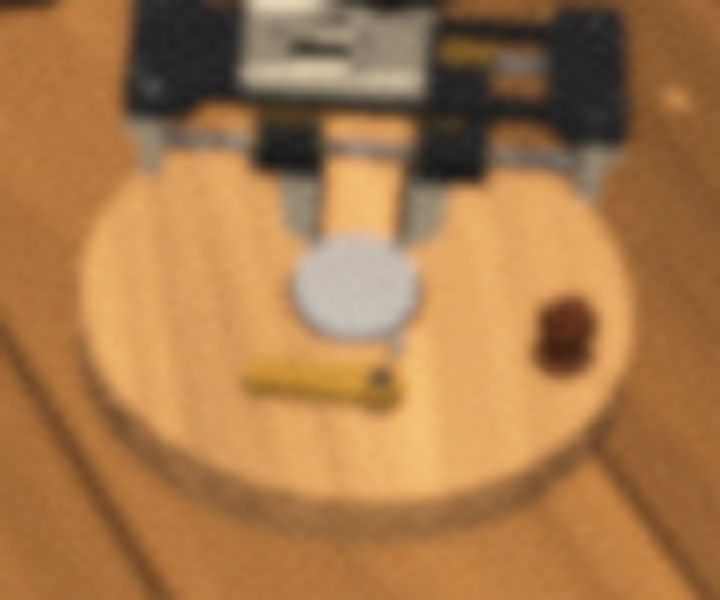

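The disc covers the pocket at (355,287), but its ellipse is taller than a flat disc's. It's probably tilted with the rear edge still on the rim, so I'll push a few mm more.

arm_command(deltas=[[0.001,0,0,0],[0.001,0,0,0],[0.001,0,0,0],[0.001,0,0,0],[0,0,0,0]])

```text
time: 7.2
tool_pos: [572.9, -54.5, 44.7]
tcp_rot: [-1.571, -0.0, -2.075]
contact_force: [-0.5, -0.4, 0.9]
grip_width: 29.4
```

```bash
python3 look.py p4
```

```text
[572.94465264 -54.48755776  44.71484133] [ 0.33716052 -0.66031052  0.16170971]
0.7 [564.82640208 -78.16837062  27.35864362]
0.54 [616.9103444  152.29775619  11.94542372]
0.51 [452.05746528 124.18327675   7.16167102]
111 247.3783783783784 175.0900900900901 [517.33971002 147.24378434  42.        ]
154 288.6948051948052 218.7792207792208 [556.26406517 -85.95617259  42.        ]
```

View pics/p4.png

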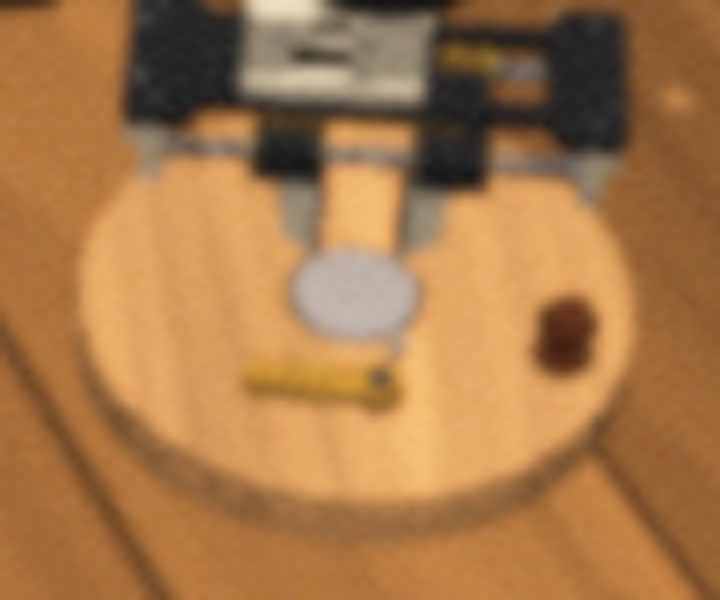

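The disc has dropped: the ellipse is now 125x90 and flat within the pocket at (357,293). Next I'll retreat upward, close the fingers, and work out the button sweep.

arm_command(deltas=[[-0.008,0,0,0],[-0.005,-0.02,0,0],[0,-0.03,0,0],[0,-0.015,0,0],[0,0,0,0]], claw=172)

```text
time: 7.85
tool_pos: [580.9, -42.7, 112.1]
tcp_rot: [-1.566, 0.002, -2.074]
contact_force: [0.3, 0.7, 0.1]
grip_width: 30.0
```

```bash
python3 - <<'E'
from h import *
np.set_printoptions(precision=1,suppress=True)
b=vision.capture("side"); o=bot.get_obs(); p=o["tool_pos"]; psi=o["tcp_rot"][2]; print(p,psi)
tx=np.array([np.cos(psi),np.sin(psi)]); tz=np.array([-np.sin(psi),np.cos(psi)])
q=np.array([572.9,-54.5]); 
for s in(-80,80):
  for z in (70,85,103): print("lug",s,z,(proj(np.r_[q+s*tz,z],b)-[245,180])*[8,7.5])
piv=np.array([541.8,-134]); ey=np.array([-.315,-.949]); ex=np.array([ey[1],-ey[0]])
last=p[:2]
for th,x in [(.24,14),(.24,0),(.5,0),(.75,0),(1,0),(1.25,0),(1.4,0),(1.57,0),(1.57,-4)]:
    n=np.sin(th)*ex+np.cos(th)*ey
    h=7+x+9.5*abs(n@tx)+13*abs(n@tz)
    w=piv+36*(np.cos(th)*ex-np.sin(th)*ey)+h*n
    d=w-last; print(th,w,"dx,dz mm",d@tx,d@tz); last=w
E
```

```text
[579.9 -42.6 110.4] -2.0741112038133984
lug -80 70 [151.9 170.6]
lug -80 85 [152.9 146.1]
lug -80 103 [154.1 116.2]
lug 80 70 [559.5 195.4]
lug 80 85 [563.6 171. ]
lug 80 103 [568.6 141.2]
0.24 [ 494.7 -141.3] dx,dz mm 127.54528190970474 -27.050105733640684
0.24 [ 502.2 -129.5] dx,dz mm -13.975910780842742 0.7998836452404653
0.5 [ 502.6 -121.4] dx,dz mm -7.290344819930704 -3.5409504181450053
0.75 [ 505.2 -113. ] dx,dz mm -8.63892920419542 -1.7133876129548449
1 [ 510.6 -104.8] dx,dz mm -9.737080510393376 0.7892289288572517
1.25 [518.8 -98. ] dx,dz mm -9.91691570567109 3.8995422498151733
1.4 [524.9 -95.1] dx,dz mm -5.540544385615821 3.9310391051020286
1.57 [532.7 -93.1] dx,dz mm -5.479626088302543 5.83264673443973
1.57 [536.5 -94.3] dx,dz mm -0.730318383301806 3.9324103370593613
```

arm_command(deltas=[[0.032,0,-0.007,0],[0.032,0,-0.007,0],[0.032,0,-0.007,0],[0.032,0,-0.006,0]], claw=255)

```text
time: 8.3
tool_pos: [492.2, -142.2, 108.3]
tcp_rot: [-1.573, -0.0, -2.074]
contact_force: [-0.4, 0.2, -0.2]
grip_width: 3.1
```

arm_command(deltas=[[0,0,0,8.5],[0,0,0,8.5],[0,0,0,8.5],[0,0,0,8.5],[0,0,0,8.5]])

```text
time: 8.8
tool_pos: [493.1, -141.6, 108.2]
tcp_rot: [-1.572, -0.002, -2.823]
contact_force: [-0.1, -0.8, -0.2]
grip_width: 0.6
```

arm_command(deltas=[[0,0,0,8.5],[0,0,0,8.5],[0,0,0,0],[0,0,0,0]])

```text
time: 9.2
tool_pos: [493.4, -141.8, 108.8]
tcp_rot: [-1.571, -0.002, -3.109]
contact_force: [-0.7, -0.2, 0.2]
grip_width: 0.7
```

```bash
python3 - <<'E'
from h import *
np.set_printoptions(precision=1,suppress=True)
b=vision.capture("side"); o=bot.get_obs(); p=o["tool_pos"]; psi=o["tcp_rot"][2]; print(p,psi,o["grip_width"])
r=b["img"][180:260,245:335]
cv2.imwrite("pics/p5.png",cv2.resize(r,None,fx=8,fy=7.5,interpolation=cv2.INTER_CUBIC)[:,:,::-1])
tx=np.array([np.cos(psi),np.sin(psi)]); tz=np.array([-np.sin(psi),np.cos(psi)])
piv=np.array([541.8,-134]); ey=np.array([-.315,-.949]); ex=np.array([ey[1],-ey[0]])
last=p[:2]
for th,x in [(.24,14),(.24,0),(.5,0),(.75,0),(1,0),(1.25,0),(1.4,0),(1.57,0),(1.57,-4)]:
    n=np.sin(th)*ex+np.cos(th)*ey
    h=7+x+9.5*abs(n@tx)+13*abs(n@tz)
    w=piv+36*(np.cos(th)*ex-np.sin(th)*ey)+h*n
    d=w-last; print(th,w,"dx,dz mm",d@tx,d@tz); last=w
E
```

```text
[ 493.5 -141.8  109. ] -3.1092771232706364 0.21047914809380922
0.24 [ 491.6 -146.3] dx,dz mm 2.0364651994946996 4.40576475839366
0.24 [ 499.  -134.4] dx,dz mm -7.820928455938639 -11.610296037874722
0.5 [ 500.6 -123.2] dx,dz mm -1.9726360684049884 -11.210044811971859
0.75 [ 505.8 -112.7] dx,dz mm -5.497034905094891 -10.326070494584785
1 [ 514.4 -103.9] dx,dz mm -8.865752821758736 -8.51758259784625
1.25 [524.9 -98. ] dx,dz mm -10.669218911262524 -5.501922242056878
1.4 [528.7 -95.6] dx,dz mm -3.8790491482091527 -2.26634400816176
1.57 [533.7 -93.4] dx,dz mm -5.134181488035938 -2.036195041545045
1.57 [537.5 -94.7] dx,dz mm -3.7544069476356703 1.3790012587176599
```

View pics/p5.png

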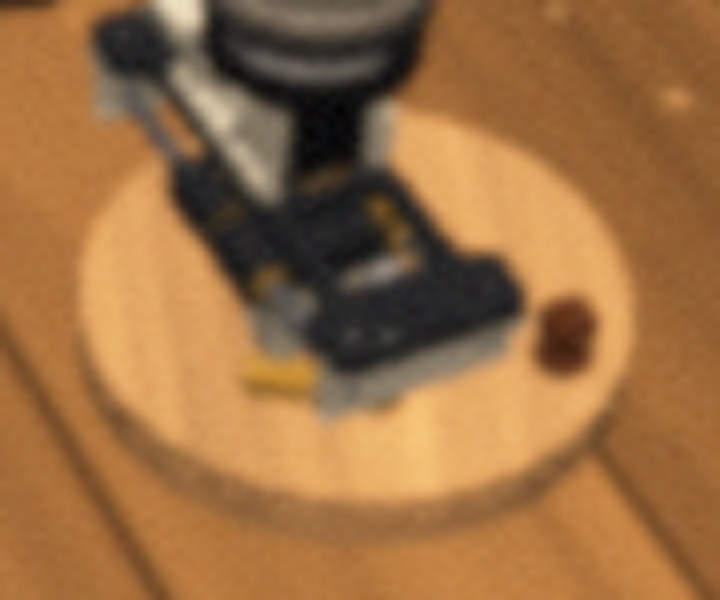

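The gripper is above the bar with fingers shut, and the knob is clear of the descent. I'll descend beside the bar and sweep it.

arm_command(deltas=[[0.002,0.01,0.005,0],[0,0.02,0,0],[0,0.02,0,0],[0,0.013,0,0],[0,0,0,0]])

```text
time: 9.75
tool_pos: [490.3, -146.8, 44.4]
tcp_rot: [-1.573, -0.004, -3.112]
contact_force: [-0.6, 0.0, -0.1]
grip_width: 0.6
```

arm_command(deltas=[[-0.003,0,-0.004,0],[-0.003,0,-0.004,0],[-0.002,0,-0.004,0],[-0.001,0,-0.005,0],[-0.001,0,-0.006,0]])

```text
time: 10.25
tool_pos: [501.9, -123.7, 47.3]
tcp_rot: [-1.57, 0.001, -3.113]
contact_force: [0.3, -1.0, 1.4]
grip_width: 0.7
```

arm_command(deltas=[[-0.003,0,-0.005,0],[-0.003,0,-0.005,0],[-0.004,0,-0.004,0],[-0.005,0,-0.004,0],[-0.005,0,-0.003,0]])

```text
time: 10.75
tool_pos: [520.9, -101.8, 46.6]
tcp_rot: [-1.571, -0.0, -3.113]
contact_force: [-0.8, -1.1, 0.3]
grip_width: 0.5
```

arm_command(deltas=[[-0.005,0,-0.003,0],[-0.003,0,-0.001,0],[-0.003,0,-0.001,0],[-0.002,0,-0.001,0],[0,0,0,0]])

```text
time: 11.25
tool_pos: [532.6, -95.8, 46.4]
tcp_rot: [-1.571, -0.003, -3.113]
contact_force: [-4.6, -0.7, 2.3]
grip_width: 0.7
```

```bash
python3 look.py p6
```

```text
[532.5353885  -95.81901685  46.44414613] [-4.43354003 -0.97486316  1.71423918]
0.7 [531.65671936 179.91552776   8.73168609]
0.51 [453.62332872 124.24418316   6.87121947]
0.44 [616.13601132 153.50150926  11.98266374]
125 233.184 191.688 [442.46276428  93.48430416  42.        ]
56 271.25 172.66071428571428 [597.55014957 125.24981068  42.        ]
```

View pics/p6.png

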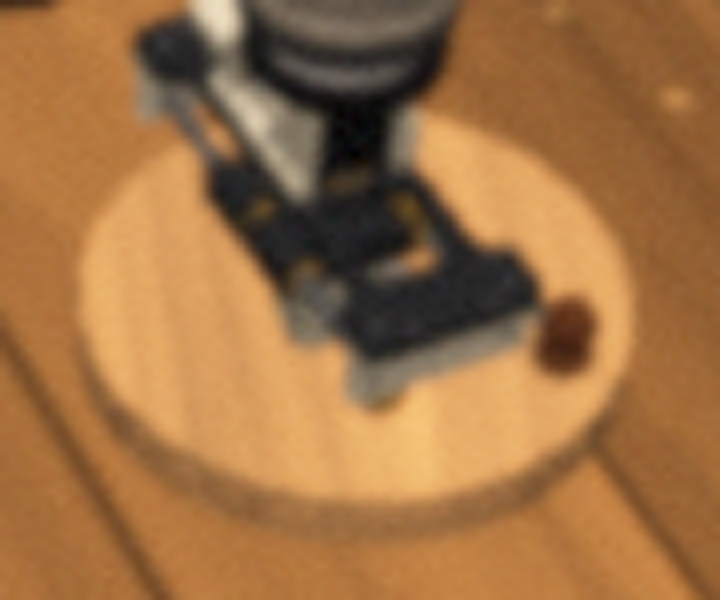

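A steady reaction of about 4.5 N says the bar is against the pin; the gripper hides the bar itself here. I'll press 1 mm more, then retreat and look.

arm_command(deltas=[[-0.001,0,0,0],[0,0,0,0],[0.006,0,-0.002,0],[0.008,0,-0.003,0],[0.002,-0.02,0,0]])

```text
time: 11.9
tool_pos: [516.1, -90.3, 65.0]
tcp_rot: [-1.573, -0.004, -3.113]
contact_force: [0.8, -0.2, 0.6]
grip_width: 0.2
```

arm_command(deltas=[[0,-0.04,0,0],[0,-0.04,0,0],[0.04,-0.03,0,0],[0.045,0,0,0],[0.035,0,0,0]])

```text
time: 12.4
tool_pos: [396.8, -94.3, 177.5]
tcp_rot: [-1.57, 0.003, -3.112]
contact_force: [-0.5, 0.2, -0.2]
grip_width: 0.7
```

arm_command(deltas=[[0,0,0.04,0],[0,0,0.045,0],[0,0,0.045,0],[0,0,0.045,0],[0,0,0.02,0]])

```text
time: 12.9
tool_pos: [404.1, -293.2, 177.0]
tcp_rot: [-1.568, 0.002, -3.115]
contact_force: [0.4, 0.4, 0.3]
grip_width: 0.4
```

```bash
python3 - <<'E'
from h import *
a=vision.capture("top"); b=vision.capture("side")
im=np.hstack([cv2.resize(a["img"][130:225,250:345],(396,396),interpolation=2),cv2.resize(b["img"][170:260,245:335],(396,396),interpolation=2)])
cv2.imwrite("pics/p7.png",im[:,:,::-1]); o=bot.get_obs(); print(o["tool_pos"],o["contact_force"],o["time"])
E
```

```text
[ 404.00998504 -292.106691    176.63433615] [-0.05098412  0.63281958 -0.05088273] 13.0
```

View pics/p7.png

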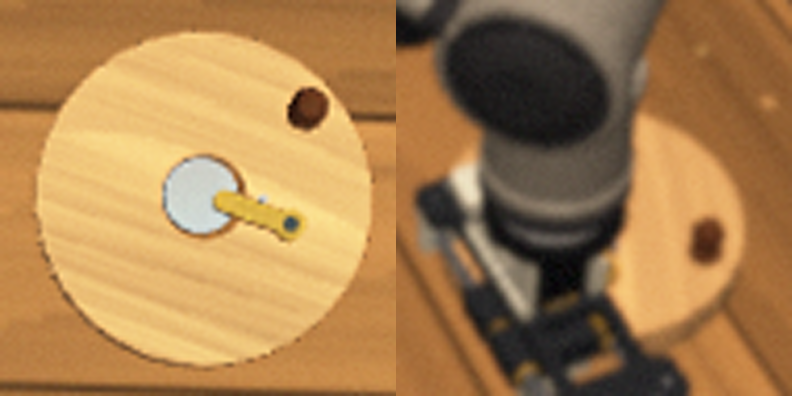

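The top view shows the disc flat in the pocket at (202,195) with a thin brown gap round it. The bar runs from (290,223) to (217,200), against the pin and over the disc, and the knob hasn't moved. Handing in.

```bash
python3 -c "
from plant import job; print(job.close_job())"
```

```text
the job is handed in; nothing more can be done
None
```

The disc is in the pocket with the turn-button closed over it, and I handed the job in at about 13 s. The hand-in gives no verdict, so the result rests on my own checks.

I pushed the disc about 58 mm with the two fingertips set 30 mm apart, so its edge sat between them and it could not slip sideways. It tipped into the pocket and dropped flat after a few more mm. I then shut the fingers and swept the bar round to its pin.

**Last checks:**
- **Disc:** the final top view shows it flat inside the pocket, with a thin gap on one side only, so it sits a little toward the -y side. The pocket allows only 2.5 mm of play, so it is within the 4.5 mm limit.
- **Button:** the bar lies against the pin and points along the base's -y, over the disc. The tool felt a steady force of about 4.6 N at the stop, and I then pressed 1 mm further.
- **Forces:** the net tool force read between moves stayed under about 5 N. I did not sample it within moves.
- **Bystanders:** the knob looks unmoved in the final view. I did not re-measure the other bystanders, but the tool stayed well clear of them.
- **Arm:** it is retracted and reads no contact.

**Failed or disagreed:** the last side view was blocked by the arm, so the final state rests on the top view alone. On some earlier shots the networks reported look-alike discs or wrong regions as the weight, and I discarded those against the pictures.

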